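# Rock the angle gauge on the rocking block until its pointer settles on the index

## Robot

A 7-joint arm with a two-finger parallel gripper is mounted at the origin on the work surface; the furniture and walls round the work are solid. World frame = base frame: x ahead of the robot, y to its left, z up, the work surface at z = 0. Lengths are in m, angles in rad, forces in N, time in s.
With the tool pointing down it reaches from about 0.4 to 0.9 m from the base axis. Payload 5.6 kg.
Tool frame: the origin (TCP) lies midway between the tips of the shut fingers; the grasp point (between the pads) lies 19 mm behind it; z points along the fingers, y is the line along which they close (so a half turn about z gives the same grasp; the last joint's range is limited). The gripper opens to 92 mm and grips with 3 to 60 N. Pads are 20 mm wide; open, the fingers measure 128 mm over their backs; the gripper's body (75 mm by 189 mm) begins 69 mm behind the grasp point.
Start: joints at [1.195, 0.468, -0.012, 1.603, 0.006, 1.071, -0.056], TCP at [0.212, -0.614, 0.215] pointing down, gripper open.
Joint ranges: [-2.53, 2.53], [-0.31, 2.02], [-1.57, 1.55], [0.28, 2.44], [-1.29, 4.43], [0.15, 1.84], [-2.92, 2.92]. Speed limits (rad/s): [2.57, 2.57, 3.14, 3.14, 3.14, 3.14, 3.14].

## Interface

Orientations are given as a 3x3 rotation matrix whose columns are the frame's x, y, z axes.
In Python, from station import env, effector, solver, viewer, workorder, search_frame, tip_of gives the robot as it stands. Calls block until the motion is done:
- env.reach(position, orientation): joint-space move of the TCP to a pose.
- env.movel(position, frame=None, rate=0.15): straight line of the TCP; frame=None keeps the orientation; rate is the mean speed in m/s.
- env.goto_joints(angles): joint-space move.
- effector.release() and effector.grasp(squeeze=None): open the fingers fully, or close them until they stop; squeeze is the grip in N (None keeps the last).
- env.pause(seconds).
- solver.inverse_kinematics(position, orientation): joint angles nearest the present ones, or None.
- env.sense(): the state.
- viewer.read_camera(name): name is "scene" or "top" or "wrist"; returns (picture, depth): 420x560x3 uint8, red, green, blue; 420x560 float32, m along the optical axis (not along the pixel's ray), 0 where there is no reading.
- viewer.camera_info(name): a dict with "intrinsics" (3x3 intrinsics, pixels), "eye" and "rotation" of the camera in the world; the wrist camera has in their place "T_tool_cam" (4x4, takes a point from camera to tool coordinates, whose origin is the TCP and whose axes are the flange's). Camera axes: x right, y up, looking along -z (the intrinsics and any distortion apply to the point x, -y, -z); pixel columns grow to the right and rows downward; lengths in m; the calibration is good to about 2 mm. A picture is of the moment at which its call begins: read the wrist's pose just before it. camera_info takes no time and is no camera call.
A pose or a line that the arm cannot do raises env.PlanningError and nothing moves.
- workorder.finish_job(): hands the job in; it is judged then, once.
Trained networks look in the newest picture that a camera, given by its name, has taken for a name from the list of things; names that differ only in an ending like _2 or _b are one class to them, and where a whole thing is asked for, a point or a joint stands for the part that bears it (a point fixed in the world has none). Each returns a list of dicts, best first, with "score" (0 to 1); they miss things now and then, are a little off and sometimes report something else, mostly with a low value. They report only what shows in the picture. A call takes as long as a camera call. They do not tell look-alikes from the thing itself.
- search_frame(camera, name): "at" ([x, y, z] in m, in world coordinates, good to about 4 mm: the middle of the surface that is visible of it).
- tip_of(camera, name): "at" ([x, y, z] in m, in world coordinates, good to about 4 mm: a listed point, or the origin of a listed thing).
The state is a dict: "t": time; "joint_positions": joint angles; "joint_velocities": joint speeds; "tau": joint torques, N m; "ee_pos": TCP position; "tcp_rot": TCP orientation; "wrist_force": force on the tool from outside, world axes, zero at the start; "moment": the same for the moment, N m; "gripper_width": finger opening in m; "grasp_force": force on a finger pad.
Only numpy, scipy, OpenCV 4.12 (cv2) and the standard library are available. Lean on these libraries where they do the work, as an engineer would, in place of code of your own. Each camera call takes 0.05 s, during which the arm holds its last target. There are 200 camera calls.

## Task

Check the pendulum angle gauge on the rocking block: pick the gauge up by the square grip on its top and set the middle of its foot down level on the block's steel rod, with the dial plate square across the rod. Then, with the foot staying on the rod, rock the gauge about the rod until its swinging pointer settles on the small index tab of the dial, and finish while holding it there: gently pressed on the rod, dial upright, not let go and not put down. Leave the other things on the bench alone.

Things in the scene. Friction and masses are not known exactly. Their poses are not given: they have to be found in the camera images.
- gauge: loose pendulum angle gauge, 0.3 to 0.5 kg, 100 mm wide, 44 deep, 168 tall, standing on its flat foot (44 mm in x, 80 in y, 10 thick); white dial plate with aluminium rails to 120 mm height. Origin: centre of the foot's underside. x: level, out of the back of the plate (the face with pointer and ticks looks along -x); y: along the plate, left for one looking at the face; z: up through the grip
- gauge_grip (a point): centre of the square grip post on top of the gauge, on its middle axis, 145 mm above the foot's underside. The post is 22 x 22 mm, faces square to the gauge's x and y, bare from 120 to 167 mm above the underside: take it from above, either way round. Same axes as the gauge
- gauge_foot (a point): centre of the underside of the gauge's foot; same axes as the gauge
- pointer (a joint): angle, rad, of the free-swinging pointer (dark needle with round bob; pivot 104 mm above the foot's underside, tip 70 mm below it) relative to the dial, about the gauge's x: 0 with the gauge upright, positive with the tip to +y. Gravity keeps it vertical: leaning the gauge's top towards +y by an angle makes it read plus that angle. Swings at about 2 Hz for 1 to 2 s after a movement
- index (a joint): angle of the small dark index tab (7 mm wide) on the dial's arc, same pivot, sign and zero as the pointer, rad; set somewhere from 0.15 to 0.35 on the +y side and stiff. The pointer is on the index when both joint values agree
- pointer_tip (a point): tip of the pointer, 70 mm from the pivot
- index_tip (a point): point of the index tab, 70 mm from the pivot, where the pointer tip must come to rest
- rock_block: rocking block, fixed: dark base plate 110 mm (x) by 120 (y) by 8; on it a stepped aluminium block, 70 mm along x, shoulders 24 mm high on the +y side and 30 on the -y side, with a 22 mm wide wall in the middle carrying a steel rod. Origin: centre of the underside. x: along the rod, roughly away from the robot; y: left; z up. The gauge can lean on the rod about 0.5 rad either way
- rod_top (a point): middle of the top line of the steel rod, 60 mm above the bench. The rod is 16 mm thick and 84 mm long, level, along this point's x; y across it, z up
- canister: bystander: objective canister with dark screw lid, 42 mm across, 79 mm tall, origin at the centre of its underside
- cube: bystander: black fluorescence filter cube, 39x34x38 mm, origin at the centre of its underside
- dish: bystander: clear petri dish, 60 mm across, 14 mm high, origin at the centre of its underside
- oil: bystander: small brown oil bottle, 27 mm across, 61 mm tall, origin at the centre of its underside
Things that resemble listed ones, but are neither listed nor needed, are in the scene too. What is shaped like the rock_block but orange or red is not meant.

How it is judged:
By the outcome, as a careful person would: the job done as asked, in the order asked, and still so for the second after the job is handed in, while the arm keeps its last pose, push and grip.
It also fails if it takes over 51 s, if anything falls off the work surface, if the arm or the gripper's body presses on something with over 40 N, if the wrist force passes 120 N, or if a joint passes its speed limit or range.

## Working session

There is one attempt and no reset: what is moved stays moved. The work goes in short steps, each a Python script; the robot and the scene stay as the last script left them, time stands still between calls to the robot, and variables do not carry over. Pictures are saved under pics/ and viewed, at most 10 in all, crops included, and the job is handed in when it is done.

```bash
mkdir -p pics; ls
cat > h.py <<'E'
import numpy as np, cv2
from station import env, effector, solver, viewer, workorder, search_frame, tip_of
np.set_printoptions(precision=4,suppress=True)
def save(img,n): cv2.imwrite('pics/'+n+'.png',cv2.cvtColor(img,cv2.COLOR_RGB2BGR))
def cam_pose(name,s=None):
    i=viewer.camera_info(name)
    if name!='wrist': return np.array(i['intrinsics']),np.array(i['rotation']),np.array(i['eye'])
    s=s or env.sense(); T=np.array(i['T_tool_cam']);R=np.array(s['tcp_rot'])
    return np.array(i['intrinsics']),R@T[:3,:3],R@T[:3,3]+np.array(s['ee_pos'])
def cloud(name,depth,s=None):
    K,R,e=cam_pose(name,s); v,u=np.mgrid[:depth.shape[0],:depth.shape[1]]
    p=np.stack([(u-K[0,2])/K[0,0]*depth,-(v-K[1,2])/K[1,1]*depth,-depth],-1)
    return p@R.T+e
def proj(name,P,s=None):
    K,R,e=cam_pose(name,s); q=(np.array(P)-e)@R
    return np.array([K[0,0]*q[0]/-q[2]+K[0,2],K[1,1]*q[1]/q[2]+K[1,2]])
E
python3 - <<'E'
from h import *
a,d=viewer.read_camera('scene');b,d2=viewer.read_camera('top')
save(a,'scene');save(b,'top')
print(viewer.camera_info('scene'),viewer.camera_info('top').keys(),env.sense()['t'])
for c in('scene','top'):
  for n in('gauge_grip','gauge_foot','rod_top','index_tip','pointer_tip','canister','cube','dish','oil'):
    for r in tip_of(c,n)[:3]: print(c,n,round(r['score'],2),np.array(r['at']),proj(c,r['at']))
E
```

```text
pics
{'intrinsics': array([[427.9128,   0.    , 278.2558],
       [  0.    , 427.9128, 211.9709],
       [  0.    ,   0.    ,   1.    ]]), 'eye': array([-0.3584,  0.5405,  0.5174]), 'rotation': array([[-0.4482,  0.3894, -0.8047],
       [-0.8936, -0.1704,  0.4152],
       [ 0.0245,  0.9052,  0.4244]])} dict_keys(['intrinsics', 'eye', 'rotation']) 0.1
scene gauge_grip 0.6 [0.4664 0.3247 0.1454] [190.9372 202.0143]
scene gauge_foot 0.61 [0.4666 0.3255 0.0011] [194.5081 260.1522]
scene rod_top 0.88 [0.1931 0.3601 0.0613] [219.8949 312.5283]
scene rod_top 0.72 [0.3191 0.1914 0.0623] [276.8802 254.9213]
scene rod_top 0.65 [0.4555 0.0141 0.0639] [316.1912 213.5267]
scene index_tip 0.43 [0.4573 0.3387 0.0364] [188.9662 249.7594]
scene pointer_tip 0.39 [0.4626 0.3227 0.0347] [195.3706 247.8439]
scene canister 0.68 [0.4592 0.3205 0.0361] [196.7421 247.792 ]
scene canister 0.59 [ 0.5721  0.1997 -0.0007] [229.9985 230.6959]
scene oil 0.82 [ 0.4999  0.4565 -0.0007] [132.3713 266.4941]
top gauge_grip 0.87 [0.4681 0.3303 0.1439] [203.0494 170.272 ]
top gauge_foot 0.62 [0.4658 0.3261 0.0016] [213.2539 188.6863]
top rod_top 0.84 [0.3248 0.1942 0.0586] [267.4673 239.7134]
top rod_top 0.67 [0.4543 0.0168 0.0629] [341.881  182.6608]
top pointer_tip 0.52 [0.4597 0.3221 0.0352] [213.1178 187.3143]
top canister 0.56 [0.5698 0.1964 0.0012] [264.9799 147.4778]
top cube 0.5 [ 0.5637  0.2778 -0.0025] [232.7811 151.1752]
top dish 0.54 [ 0.466   0.323  -0.0011] [214.6492 188.8677]
top oil 0.45 [ 0.5013  0.4541 -0.0017] [162.0391 176.7456]
```

View pics/scene.png

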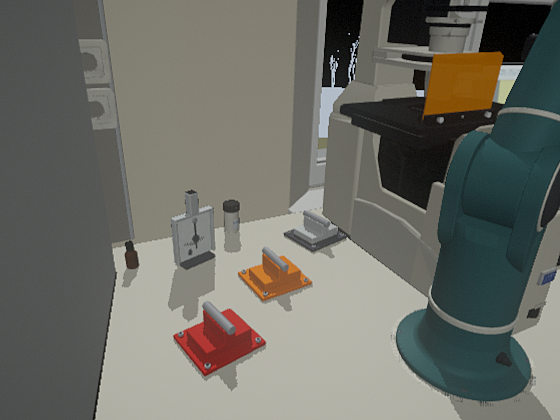

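View pics/top.png

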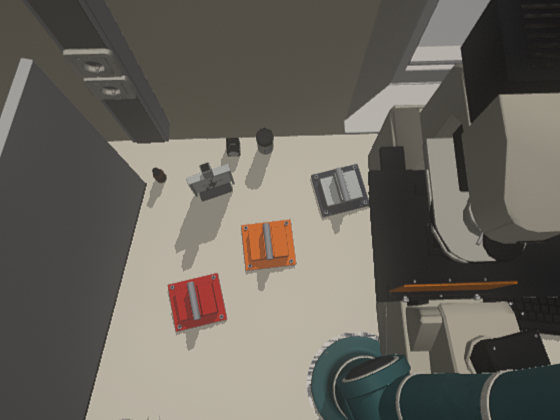

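Scene view: red block (219,335), orange block (275,275) and a dark-base aluminium block (316,232); in the top view these are at (197,300), (268,243) and (341,187). By description the target is the aluminium block on a dark base, at about (0.455, 0.015). There is only one gauge: scene (193,235), top (210,182). Next I measure the yaws and check with a close crop.

Run:
```python
from h import *
for c in('scene','top'):
  a,d=viewer.read_camera(c);P=cloud(c,d)
  def sel(ctr,r,z0,z1):
    m=(d>0)&(np.hypot(P[...,0]-ctr[0],P[...,1]-ctr[1])<r)&(P[...,2]>z0)&(P[...,2]<z1);return P[m]
  for n,ctr,r,z0,z1 in(('rod',(.455,.015),.06,.05,.075),('plate',(.467,.327),.08,.03,.115),('plate top',(.467,.327),.08,.108,.128),('post',(.467,.327),.06,.13,.18),('posttop',(.467,.327),.06,.16,.18),('base',(.455,.015),.1,.004,.015)):
    q=sel(ctr,r,z0,z1)
    if len(q)<5: print(c,n,len(q));continue
    rc=cv2.minAreaRect(q[:,:2].astype(np.float32)*1000)
    w,s,v=np.linalg.svd(q[:,:2]-q[:,:2].mean(0),full_matrices=False)
    print(c,n,len(q),q.mean(0),'rect',np.round(rc[0],1),np.round(rc[1],1),round(rc[2],1),'yaw',np.degrees(np.arctan2(v[0,1],v[0,0])),'z',q[:,2].max())
  if c=='scene': save(cv2.resize(np.hstack([a[175:280,150:240],a[195:260,265:360][:, :].repeat(1,0) if 0 else np.pad(a[195:260,265:360],((0,40),(0,0),(0,0)))]),None,fx=4,fy=4,interpolation=cv2.INTER_CUBIC),'crop')
```

```text
scene rod 197 [0.4473 0.0191 0.0571] rect [450.9  18.9] [86.5 20.3] 16.2 yaw -165.57730319213994 z 0.06383976287128096
scene plate 1422 [0.4653 0.3249 0.0722] rect [463.8 322.4] [ 20.5 102.5] 15.0 yaw 107.75303088053764 z 0.11475601299428723
scene plate top 335 [0.4626 0.3261 0.1182] rect [465.7 323.2] [ 23.5 100.7] 19.2 yaw -72.75730231491818 z 0.12773241759105342
scene post 267 [0.4607 0.3248 0.1525] rect [466.1 323.9] [23.9 22.2] 20.8 yaw 68.33716274676515 z 0.17143230023801953
scene posttop 90 [0.4624 0.3245 0.1669] rect [466.  323.4] [23.6 21.8] 16.8 yaw 64.74008850986154 z 0.17143230023801953
scene base 596 [0.4268 0.0214 0.0097] rect [444.3  23.3] [172.9 158.9] 88.2 yaw 78.23351457596726 z 0.014991200213013256
top rod 270 [0.4508 0.0162 0.0579] rect [451.4  16.2] [83.6 22.1] 13.8 yaw -166.72801927095668 z 0.06690855228174075
top plate 381 [0.4641 0.323  0.0655] rect [463.  321.8] [ 19.4 100.3] 14.0 yaw -71.92330046872634 z 0.11498789302114165
top plate top 292 [0.4653 0.3223 0.1203] rect [465.8 322.8] [21.1 99.7] 17.1 yaw -72.16212123032045 z 0.12772158330067862
top post 150 [0.4623 0.3212 0.1615] rect [466.  322.7] [23.2 22. ] 17.8 yaw -167.47745685419815 z 0.1738676190767543
top posttop 105 [0.4645 0.322  0.1682] rect [466.1 322.9] [22.8 21.7] 18.0 yaw 66.87666492146998 z 0.1738676190767543
top base 1207 [0.4446 0.0206 0.0082] rect [456.2  28.6] [165.1 196.7] 85.8 yaw -97.29795731819179 z 0.014945052627282074
```

View pics/crop.png

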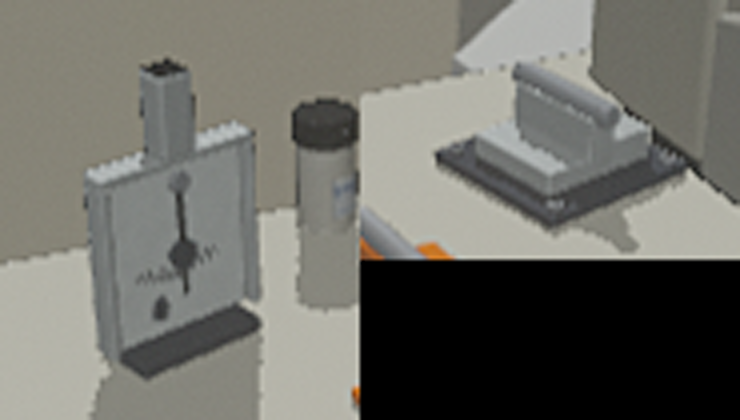

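The crop confirms the target: dark base, aluminium block, steel rod. The gauge's index tab is on the lower left of the face (160,305), which is its +y side. Next I check IK for the whole plan and move over the grip.

```bash
cat >> h.py <<'E'
from scipy.spatial.transform import Rotation as Ro
def Rg(yaw,lean): # gauge orientation: lean top towards +y => rot about x by -lean
    return (Ro.from_euler('z',yaw)*Ro.from_euler('x',-lean)).as_matrix()
def Rt(G,opt): # tool orientation from gauge's
    y={'y':[0,1,0],'-y':[0,-1,0],'x':[1,0,0],'-x':[-1,0,0]}[opt]; z=np.array([0,0,-1.])
    return G@np.column_stack([np.cross(y,z),y,z])
def foot(rod,yaw,lean,press=0.):  # gauge foot centre rolled on rod; rod = top-line middle
    c,s=np.cos(lean),np.sin(lean); r=.008
    l=np.array([0,r*s-r*lean*c,-r+r*c+r*lean*s-press])
    return np.array(rod)+Ro.from_euler('z',yaw).apply(l)
E
python3 - <<'E'
from h import *
g=np.array([.466,.3225,0]);yg=np.radians(17.3);rod=np.array([.4515,.017,.06]);yr=np.radians(14.5)
for o in('y','-y','x','-x'):
  print(o)
  for p,y,l,h in((g,yg,0,.126),(g,yg,0,.25),(rod,yr,0,.126),(rod,yr,.2,.126),(rod,yr,.4,.126)):
    f=foot(p,y,l) if p is rod else p; G=Rg(y,l)
    print(solver.inverse_kinematics(f+G@[0,0,h],Rt(G,o)))
s=env.sense();print(s['tcp_rot'],s['t'])
E
```

```text
y
[ 0.097   0.7161 -1.0572  1.8359  0.7265  1.0369  0.6163]
[ 0.1659  0.5662 -1.1473  1.7231  0.5483  1.2176  0.7502]
[ 0.7406  0.3294 -0.982   2.0505  0.3416  0.9322  1.3994]
[ 0.6199  0.368  -1.0855  2.0783  0.6214  1.0231  1.0132]
[ 0.4868  0.5403 -1.2273  2.0832  0.909   1.2764  0.616 ]
-y
[ 0.0527  0.6702 -0.9781  1.8382  0.6598  0.9983 -2.4749]
[ 0.2218  0.651  -1.2779  1.7205  0.6517  1.2748 -2.4744]
[ 0.4377  0.2318 -0.6132  2.065   0.1705  0.8931 -1.5881]
[ 0.4859  0.2973 -0.9079  2.0838  0.5292  0.9736 -2.0461]
[ 0.5421  0.6407 -1.344   2.0813  0.9821  1.3699 -2.591 ]
x
[-0.0387  0.5998 -0.8311  1.8433  0.5419  0.9414 -0.8127]
[ 0.0676  0.4772 -0.9692  1.728   0.425   1.1639 -0.7204]
[ 0.5851  0.2684 -0.7865  2.0575  0.2408  0.9064 -0.0803]
[ 0.6083  0.3602 -1.0692  2.0787  0.612   1.0175 -0.5491]
[ 0.4944  0.5513 -1.2415  2.0829  0.9175  1.2865 -0.9624]
-x
[ 0.2122  0.9241 -1.3283  1.8302  0.968   1.2241  2.0158]
[ 0.2347  0.6786 -1.315   1.7199  0.6831  1.2946  2.2131]
[-1.2206  0.4277  1.3854  2.15   -0.5154  0.9739 -2.4333]
[ 0.7488  0.5027 -1.2977  2.0738  0.7648  1.1251  2.4539]
[ 0.5268  0.6071 -1.308   2.0818  0.9588  1.3383  2.1422]
[[ 0.9452  0.3266 -0.    ]
 [ 0.3266 -0.9452 -0.    ]
 [-0.     -0.     -1.    ]] 1.1
```

Run:
```python
from h import *
Ps=[]
for c in('scene','top'):
  a,d=viewer.read_camera(c);P=cloud(c,d)[d>0];Ps.append(P)
P=np.vstack(Ps)
H=np.full((12,14),-1.)
for i in range(12):
  for j in range(14):
    x,y=-.2+.1*i,-.9+.1*j
    m=(P[:,0]>=x)&(P[:,0]<x+.1)&(P[:,1]>=y)&(P[:,1]<y+.1)
    if m.sum()>3:H[i,j]=P[m,2].max()
np.set_printoptions(precision=2,suppress=True,linewidth=150)
print('y',-.9+.1*np.arange(14));
for i in range(12): print(round(-.2+.1*i,1),H[i])
```

```text
y [-0.9 -0.8 -0.7 -0.6 -0.5 -0.4 -0.3 -0.2 -0.1  0.   0.1  0.2  0.3  0.4]
-0.2 [-1.   -1.   -1.   -1.   -1.   -1.   -1.    0.    0.01  0.01  0.   -1.   -1.   -1.  ]
-0.1 [-1.   -1.   -1.   -1.   -1.   -1.    0.    0.26  0.48  0.41  0.01  0.01  0.01  0.01]
0.0 [-1.   -1.   -1.   -1.    0.01  0.    0.    0.65  0.62  0.42  0.01  0.01  0.01  0.01]
0.1 [-1.   -1.   -1.   -1.    0.03  0.35  0.36  0.5   0.46  0.35  0.01  0.01  0.07  0.03]
0.2 [-1.   -1.   -1.   -1.   -1.    0.35  0.46  0.68  0.68  0.35  0.06  0.06  0.07  0.03]
0.3 [-1.   -1.   -1.   -1.   -1.   -1.   -1.    0.72  0.72  0.35  0.07  0.06  0.01  0.01]
0.4 [-1.   -1.    0.4   0.36 -1.   -1.   -1.    0.72  0.72  0.07  0.01  0.13  0.17  0.6 ]
0.5 [-1.   -1.    0.4  -1.   -1.   -1.   -1.    0.33  0.37  0.01  0.09  0.09  0.01  0.59]
0.6 [-1.   -1.   -1.   -1.   -1.   -1.    0.    0.    0.55  0.54  0.54  0.54  0.53  0.56]
0.7 [ 0.57  0.57  0.57 -1.   -1.   -1.    0.09  0.55  0.55 -1.   -1.   -1.   -1.   -1.  ]
0.8 [-1.   -1.   -1.   -1.   -1.    0.03  0.03 -1.   -1.   -1.   -1.   -1.   -1.   -1.  ]
0.9 [-1.   -1.   -1.   -1.    0.02  0.03  0.03 -1.   -1.   -1.   -1.   -1.   -1.   -1.  ]
```

```bash
cat > fk.py <<'E'
from h import *
from scipy.optimize import least_squares
import itertools, os
def chain(q,sg,off,T):
    R=np.eye(3);p=T[0:3].copy();pts=[p.copy()]
    for i in range(7):
        R=R@Ro.from_euler('zyzyzyz'[i],sg[i]*q[i]+off[i]).as_matrix()
        p=p+R@T[3*i+3:3*i+6];pts.append(p.copy())
    return p,R,np.array(pts)
E
python3 - <<'E'
from fk import *
rng=np.random.default_rng(0);Q=[];PP=[];RR=[]
s=env.sense();Q.append(s['joint_positions']);PP.append(s['ee_pos']);RR.append(s['tcp_rot'])
while len(Q)<40:
    y=rng.uniform(-3,3);p=[rng.uniform(.3,.7),rng.uniform(-.5,.5),rng.uniform(.1,.6)]
    R=Ro.from_euler('zx',[y,np.pi+rng.uniform(-.5,.5)]).as_matrix()
    q=solver.inverse_kinematics(p,R)
    if q is not None:Q.append(q);PP.append(p);RR.append(R)
Q=np.array(Q);PP=np.array(PP);RR=np.array(RR);print(len(Q))
best=None
# orientation first: signs + offsets
for sg in itertools.product([1,-1],repeat=4):
    S=np.array([sg[0],1,sg[1],1,sg[2],1,sg[3]],float)
    def f(o): return np.concatenate([(chain(q,S,o[:7],np.zeros(24))[1]@Ro.from_euler('xyz',o[7:]).as_matrix()-R).ravel() for q,R in zip(Q[:15],RR[:15])])
    r=least_squares(f,np.zeros(10),max_nfev=15)
    if best is None or r.cost<best[0]:best=(r.cost,S,r.x)
print(best)
c,S,o=best
A=[];b=[]
for q,p in zip(Q,PP):
    R=np.eye(3);row=[np.eye(3)]
    for i in range(7):
        R=R@Ro.from_euler('zyzyzyz'[i],S[i]*q[i]+o[i]).as_matrix();row.append(R)
    A.append(np.hstack(row));b.append(p)
A=np.vstack(A);b=np.hstack(b);T=np.linalg.lstsq(A,b,rcond=1e-6)[0];print(T.reshape(-1,3),abs(A@T-b).max())
np.savez('fk.npz',S=S,o=o,T=T)
# obstacle cloud, fine
Ps=[]
for c in('scene','top'):
  a,d=viewer.read_camera(c);P=cloud(c,d)
  e=cv2.dilate(d,np.ones((3,3)))-cv2.erode(d,np.ones((3,3)))
  Ps.append(P[(d>0)&(e<.03)])
P=np.vstack(Ps);np.save('obs.npy',P)
m=(P[:,1]>-.1)&(P[:,1]<.25)&(P[:,0]>.2)&(P[:,0]<.6)&(P[:,2]>.09)
for x in np.arange(.2,.6,.05):
  for z in(.09,.2,.3,.4,.6):
    k=m&(P[:,0]>=x)&(P[:,0]<x+.05)&(P[:,2]>=z)&(P[:,2]<z+.1)
    if k.any():print(round(x,2),z,k.sum(),'ymax',P[k,1].max())
print('xmin wall',[(y,P[(abs(P[:,1]-y)<.05)&(P[:,2]>.2)&(P[:,0]>.3),0].min()) for y in(.1,.2,.3)],'ywall',[(x,P[(abs(P[:,0]-x)<.03)&(P[:,2]>.2)&(P[:,1]>.1),1].min()) for x in (.1,.2,.3,.4,.5) if ((abs(P[:,0]-x)<.03)&(P[:,2]>.2)&(P[:,1]>.1)).any()])
print('ztop',P[:,2].max(),viewer.camera_info('top')['eye'])
E
```

```text
40
(np.float64(5.236559759741289e-21), array([-1.,  1., -1.,  1., -1.,  1., -1.]), array([-0.    ,  0.    ,  0.    ,  0.    , -0.    , -0.    ,  5.5021,
       -0.    ,  0.    , -3.9313]))
[[-0.      0.      0.153 ]
 [ 0.     -0.0144  0.153 ]
 [-0.     -0.0144  0.2603]
 [-0.     -0.0021  0.2603]
 [-0.     -0.0021  0.2362]
 [ 0.     -0.0002  0.2362]
 [-0.     -0.0002  0.1649]
 [-0.      0.      0.1649]] 1.8944512625296284e-11
0.2 0.09 856 ymax -0.04890884464182066
0.2 0.2 799 ymax -0.0635132279941949
0.2 0.3 2302 ymax 0.01084415904713687
0.2 0.4 302 ymax -0.07578193412777079
0.2 0.6 540 ymax -0.08468654781090743
0.25 0.09 761 ymax -0.04919972350078039
0.25 0.2 615 ymax -0.05887323631463037
0.25 0.3 2239 ymax 0.010578290043738225
0.25 0.4 1072 ymax -0.06351752367578856
0.25 0.6 1790 ymax -0.08034439824678713
0.3 0.09 658 ymax -0.049500189191833854
0.3 0.2 580 ymax -0.06061685954032725
0.3 0.3 2103 ymax 0.009329896268857052
0.3 0.4 890 ymax -0.0656089074750037
0.3 0.6 1977 ymax -0.07951453907039971
0.35 0.09 542 ymax -0.04743382940477503
0.35 0.2 532 ymax -0.058714415025989286
0.35 0.3 
[... 296 characters left out ...]
721868323
0.45 0.09 461 ymax -0.05269350278640905
0.45 0.2 623 ymax -0.05294499057670543
0.45 0.3 1146 ymax -0.05646313266023492
0.45 0.4 750 ymax -0.08262101810036282
0.45 0.6 858 ymax -0.08219227031616153
0.5 0.09 342 ymax -0.05215593129435436
0.5 0.2 455 ymax -0.05266288031662236
0.5 0.3 229 ymax -0.055926564498068876
xmin wall [(0.1, np.float64(0.6335658119193703)), (0.2, np.float64(0.6341146587876654)), (0.3, np.float64(0.6337963472309587))] ywall [(0.1, np.float64(0.5675952488432523)), (0.2, np.float64(0.5459918517277496)), (0.3, np.float64(0.5241490477281003)), (0.4, np.float64(0.5027736973307494)), (0.5, np.float64(0.49213516142390745))]
ztop 0.7196260664701704 [0.1223 0.1696 1.2131]
```

```bash
cat >> fk.py <<'E'
D=np.load('fk.npz') if os.path.exists('fk.npz') else None
LO=np.array([-2.53,-.31,-1.57,.28,-1.29,.15,-2.92]);HI=np.array([2.53,2.02,1.55,2.44,4.43,1.84,2.92])
RT=Ro.from_euler('xyz',D['o'][7:]).as_matrix()
def fk(q): p,R,pts=chain(np.asarray(q),D['S'],D['o'],D['T']); return p,R@RT,pts
def ik(p,R,seed,w=1e-3):
    def f(q):
        a,B,_=fk(q);return np.concatenate([(a-p)*5,Ro.from_matrix(B.T@R).as_rotvec(),w*(q-seed)])
    x=np.clip(seed,LO+.02,HI-.02)
    for _ in range(2): x=least_squares(f,x,bounds=(LO+.01,HI-.01)).x
    a,B,_=fk(x);return x,np.linalg.norm(a-p),np.linalg.norm(Ro.from_matrix(B.T@R).as_rotvec())
from scipy.spatial import cKDTree
def skel(q):
    p,R,pts=fk(q); out=[];rad=[]
    sh=np.array([0,0,.306]);el=pts[2]*0+pts[0]*0
    A=D['T'].reshape(-1,3); # split points at joint axes (halves are symmetric)
    e=pts[3]; w=pts[5]
    for a,b,r,n in((sh,e,.06,8),(e,w,.055,8),(w,p-R[:,2]*.165,.05,4)):
        for t in np.linspace(0,1,n): out.append(a+t*(b-a));rad.append(r)
    return np.array(out),np.array(rad),p,R
def body(p,R,long='y',zr=(-.163,-.088)):
    hx,hy=(.0375,.0945) if long=='y' else (.0945,.0375)
    g=np.array([[x,y,z] for x in np.linspace(-hx,hx,9) for y in np.linspace(-hy,hy,9) for z in np.linspace(*zr,6)])
    f=np.array([[x,y*s,z] for x in(-.01,.01) for y in(.046,.064) for s in(-1,1) for z in np.linspace(-.088,0,8)])
    return p+g@R.T,p+f@R.T
def clear(q,tree,long='y'):
    s,r,p,R=skel(q);d=tree.query(s)[0]-r
    b,f=body(p,R,long);return np.array([d[3:].min(),tree.query(b)[0].min(),tree.query(f)[0].min()])
def obstree():
    P=np.load('obs.npy'); s,r,p,R=skel([1.195,.468,-.012,1.603,.006,1.071,-.056])
    t=np.vstack([s,[[0,0,z] for z in np.linspace(0,.3,7)]]);k=cKDTree(t).query(P)[0]>.14
    P=P[k&(P[:,2]>.09)];return P,cKDTree(P)
E
python3 - <<'E'
from fk import *
s0=np.array([1.195,.468,-.012,1.603,.006,1.071,-.056])
print(fk(s0)[0],fk(s0)[2])
P,t=obstree()
k=(P[:,0]>.3)&(P[:,0]<.46)&(P[:,1]>-.05)&(P[:,1]<.1)&(P[:,2]>.2);print('stage z',P[k,2].min(),P[k,2].max(),'xmax where y>-.03',P[k&(P[:,1]>-.03),0].max(), 'y>-.05',P[k,0].max())
g=np.array([.466,.3225,0]);yg=np.radians(17.3);rod=np.array([.4515,.017,.06]);yr=np.radians(14.5)
# filter gauge itself
t=cKDTree(P[np.hypot(P[:,0]-g[0],P[:,1]-g[1])>.08])
for o in('y','x'):
 for seed in([-.6,.3,.8,2,-.4,.9,0],[-.3,.3,.3,2,-.2,.9,0]):
  seed=np.array(seed,float)
  for n,p,y,l,h in(('hov',g,yg,0,.22),('grasp',g,yg,0,.126),('rodhov',rod,yr,0,.20),('rod',rod,yr,0,.126),('lean.2',rod,yr,.2,.126),('lean.35',rod,yr,.35,.126)):
    f=foot(p,y,l) if p is rod else p; G=Rg(y,l)
    q,e1,e2=ik(f+G@[0,0,h],Rt(G,o),seed)
    print(o,n,q,'err',round(e1,4),round(e2,3),'clear ylong',clear(q,t,'y'),'xlong',clear(q,t,'x')[1]); seed=q
E
```

```text
[ 0.2125 -0.6142  0.2141] [[-0.      0.      0.153 ]
 [-0.0134 -0.0053  0.306 ]
 [ 0.0162 -0.1198  0.5383]
 [ 0.0574 -0.2299  0.7706]
 [ 0.1341 -0.4224  0.6573]
 [ 0.2127 -0.6143  0.544 ]
 [ 0.2125 -0.6143  0.3791]
 [ 0.2125 -0.6142  0.2141]]
stage z 0.31236224859568085 0.35118559235010127 xmax where y>-.03 0.44069903046224 y>-.05 0.4409592461713589
y hov [-0.8721  0.3212  0.2563  1.8202 -0.0945  1.0121  1.2946] err 0.0 0.0 clear ylong [0.088  0.0686 0.1074] xlong 0.05790196043516939
y grasp [-0.8478  0.4383  0.2315  1.897  -0.1334  0.8211  1.3265] err 0.0 0.0 clear ylong [0.0785 0.0685 0.1083] xlong 0.06181184834928938
y rodhov [-0.5519  0.0623  0.4653  2.038  -0.0322  1.0482  1.7526] err 0.0 0.0 clear ylong [0.0343 0.0004 0.0074] xlong 0.0011796502718931096
y rod [-0.5223  0.1669  0.4567  2.1214 -0.0958  0.8724  1.8144] err 0.0 0.0 clear ylong [-0.0045  0.0006  0.0067] xlong 0.0013426178918404172
y lean.2 [-0.7066  0.1611  0.4329  2.1512  0.1758  0.8567  1.4292] err 0.0 0.0 clear ylong [0.032  0.0015 0.0321] xlong 0.004822654591083645
y lean.35 [-0.8378  0.1994  0.4211  2.159   0.3
[... 1919 characters left out ...]
sp [-0.7426  0.4348  0.0985  1.8898 -0.0567  0.8196 -0.3126] err 0.0 0.0 clear ylong [0.0697 0.0618 0.1025] xlong 0.06847809393232665
x rodhov [-0.4302  0.0654  0.3363  2.0315 -0.0249  1.0485  0.1709] err 0.0 0.0 clear ylong [0.0324 0.0012 0.0018] xlong 0.0004063884268915403
x rod [-0.4099  0.1644  0.3304  2.1151 -0.0694  0.872   0.2142] err 0.0 0.0 clear ylong [-0.0045  0.0013  0.0473] xlong 0.0005818941011378755
x lean.2 [-0.5888  0.1594  0.3015  2.1445  0.2016  0.8625 -0.1705] err 0.0 0.0 clear ylong [0.032  0.0048 0.0562] xlong 0.0014635019584861787
x lean.35 [-0.7184  0.196   0.2858  2.1521  0.3718  0.9017 -0.4299] err 0.0 0.0 clear ylong [0.0633 0.0379 0.0793] xlong 0.02136860296546428
```

```bash
cat >> fk.py <<'E'
def pclear(qs,tree,long='y',n=25):
    out=[]
    for a,b in zip(qs[:-1],qs[1:]): out.append(np.min([clear(a+(b-a)*k,tree,long) for k in np.linspace(0,1,n)],0))
    return np.array(out)
def signed(q,long,zr=(-.163,-.088)):
    s,r,p,R=skel(q);b,f=body(p,R,long,zr)
    def sd(x):
        A=np.where((x[:,2]<.75),x[:,1]+.053,1)
        B=np.max([x[:,1]-.012,x[:,0]-.442,.30-x[:,2],x[:,2]-.355],0)
        return np.minimum(A,B).min()
    return np.array([sd(b),sd(f)])
E
python3 - <<'E'
from fk import *
T=np.array(viewer.camera_info('wrist')['T_tool_cam']);print(T,viewer.camera_info('wrist')['intrinsics'])
P,t=obstree()
g=np.array([.466,.3225,0]);yg=np.radians(17.3);rod=np.array([.4515,.017,.06]);yr=np.radians(14.5)
t=cKDTree(P[np.hypot(P[:,0]-g[0],P[:,1]-g[1])>.08])
for al in(.2,.35,.5):
  seed=np.array([-.7,.3,.3,2,-.2,.9,0.])
  for n,p,y,l in(('grasp',g,yg,0),('rod',rod,yr,0),('lean.2',rod,yr,.2),('lean.35',rod,yr,.35)):
    f=foot(p,y,l) if p is rod else p; G=Rg(y,l);Rtool=Rt(Rg(y,l+al),'x')
    q,e1,e2=ik(f+G@[0,0,.148]+Rtool@[0,0,.019],Rtool,seed);seed=q
    print(al,n,q,round(e1,4),'ylong',signed(q,'y'),'xlong',signed(q,'x'),'zlong',signed(q,'y',(-.16,-.088)) if 0 else '', clear(q,t)[0])
# look pose
Rgz=Ro.from_euler('z',yg).as_matrix()
tgt=g+[0,0,.07]+Rgz@[-.008,0.01,0]
best=[]
for el in np.radians([15,25,35,45,55]):
 for az in np.radians([-25,0,25]):
  for d in(.2,.25,.3):
   zc=Rgz@Ro.from_euler('z',az).as_matrix()@np.array([-np.cos(el),0,np.sin(el)])
   eye=tgt+d*zc
   for roll in(0,1,2,3):
    xc=np.cross([0,0,1],zc);xc/=np.linalg.norm(xc);yc=np.cross(zc,xc);C=np.column_stack([xc,yc,zc])@Ro.from_euler('z',roll*np.pi/2).as_matrix()
    Rtool=C@T[:3,:3].T;p=eye-Rtool@T[:3,3]
    q,e1,e2=ik(p,Rtool,np.array([-.6,.1,.1,2,0,.9,0]))
    if e1<1e-3 and e2<5e-3:
      c=clear(q,cKDTree(P)); 
      fl=body(*fk(q)[:2])[1][:,2].min()
      best.append((min(c.min(),fl),np.degrees(el),np.degrees(az),d,roll,q,p,Rtool))
best.sort(key=lambda b:-b[0])
for b in best[:12]:print(*b[:6])
import pickle;pickle.dump(best,open('look.pkl','wb'))
E
```

```text
[[-0.0001  0.966   0.2584  0.0734]
 [ 1.      0.0001  0.0003 -0.0014]
 [ 0.0002  0.2584 -0.966  -0.1709]
 [ 0.      0.      0.      1.    ]] [[310.7763   0.     281.8958]
 [  0.     310.7763 210.1052]
 [  0.       0.       1.    ]]
0.2 grasp [-1.0499  0.4866  0.3729  1.8541  0.0154  0.91   -0.418 ] 0.0 ylong [0.2604 0.2785] xlong [0.224  0.2785] zlong  0.059507880183211466
0.2 rod [-0.761   0.1588  0.5665  2.1491  0.1526  0.8534 -0.0477] 0.0 ylong [-0.0272  0.0224] xlong [-0.0209  0.0224] zlong  0.01796791554277001
0.2 lean.2 [-0.9411  0.2001  0.5535  2.1645  0.3753  0.8999 -0.3892] 0.0 ylong [0.0081 0.0346] xlong [-0.0218  0.0346] zlong  0.05209851929374654
0.2 lean.35 [-1.0582  0.2731  0.5479  2.1608  0.4812  0.9572 -0.5856] 0.0 ylong [0.0345 0.0579] xlong [0.0018 0.0579] zlong  0.08739909653245419
0.35 grasp [-1.1512  0.541   0.4294  1.8168  0.1158  0.9862 -0.5298] 0.0 ylong [0.2714 0.2763] xlong [0.2372 0.2763] zlong  0.02130383240078316
0.35 rod [-0.9044  0.1826  0.6192  2.1664  0.3228  0.8664 -0.2544] 0.0 ylong [-0.0149  0.0238] xlong [-0.0186  0.0238] zlong  0.0273842205230631
[... 1318 characters left out ...]
2869 -0.0977  2.2733  1.1325  0.8027 -0.7134]
0.06556260287001052 45.0 -25.0 0.3 2 [-1.035   0.2294 -0.054   2.197   0.8354  0.7053 -0.2989]
0.06488762848689553 35.0 0.0 0.3 3 [-1.0646  0.4819 -0.4054  2.43    1.5716  1.1501  0.4922]
0.06024489289947904 45.0 0.0 0.3 2 [-0.8655  0.1098 -0.0695  2.3512  0.9204  0.3896  0.1262]
0.05505866150200141 45.0 25.0 0.3 2 [-0.0542  0.1244 -0.6208  2.3581  0.1803  0.1618  1.487 ]
0.0516266922262395 55.0 -25.0 0.3 2 [-0.8905  0.2278 -0.0543  2.096   0.5007  0.7104  0.1287]
0.04981561438703959 45.0 0.0 0.3 3 [-1.1101  0.3252 -0.2193  2.366   1.3719  0.891   0.8633]
0.04689955004783415 55.0 0.0 0.3 2 [-0.7181  0.1559 -0.1223  2.1896  0.3937  0.5265  0.7219]
```

Run:
```python
from fk import *
import pickle
P,t=obstree();best=pickle.load(open('look.pkl','rb'));L=best[2];qL=L[5]
s0=np.array(env.sense()['joint_positions'])
A=np.array([1.195,-.3,0,.9,0,1.4,-.05]);B=np.array([-1.0,-.2,0,1.2,.3,1.4,-.05])
c=pclear([s0,A,B,qL],t);print(c)
print([fk(q)[0] for q in(A,B,qL)])
if c[1:].min()>.03 :
  env.goto_joints(A.tolist());print(env.sense()['t'])
  env.goto_joints(B.tolist());s=env.sense();print(s['t'],s['wrist_force'])
  a,_=viewer.read_camera('top');b,_=viewer.read_camera('scene')
  save(np.hstack([a[:, :400],b[:,160:560]]),'arm')
```

```text
[[0.1    0.1975 0.234 ]
 [0.1415 0.1952 0.1665]
 [0.0303 0.0001 0.0091]]
[array([ 0.1204, -0.3963,  1.056 ]), array([0.384 , 0.3584, 0.8406]), array([0.3626, 0.3437, 0.1432])]
```

```bash
ls pics
```

```text
crop.png
scene.png
top.png
```

Run:
```python
from fk import *
A=np.array([1.195,-.3,0,.9,0,1.4,-.05]);B=np.array([-1.0,-.2,0,1.2,.3,1.4,-.05])
env.goto_joints(A.tolist());print(env.sense()['t'])
env.goto_joints(B.tolist());s=env.sense();print(s['t'],s['wrist_force'])
a,_=viewer.read_camera('top');b,_=viewer.read_camera('scene')
save(np.hstack([a[:, :400],b[:,160:560]]),'arm')
```

```text
4.3417
7.175 [-0.1147 -0.2095  0.1   ]
```

View pics/arm.png

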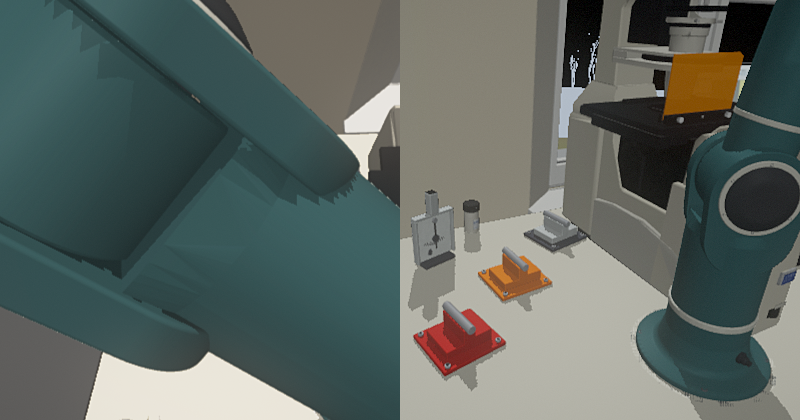

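Run:
```python
from fk import *
import pickle
P,t=obstree();best=pickle.load(open('look.pkl','rb'))
B=np.array(env.sense()['joint_positions'])
res=[]
for b in best[:25]:
  q,p,R=b[5:]
  if abs(q[0])>2:continue
  C,e1,e2=ik(p+np.array([-.03,0,.2]),R,q)
  if e1>2e-3:continue
  c=pclear([B,C,q],t,n=15);res.append((c.min(),b[1:5],q,C,c));
res.sort(key=lambda r:-r[0])
for r in res[:4]:print(r[0],r[1],r[4].round(3).tolist())
r=res[0]
if r[0]>.04:
  env.goto_joints(r[3].tolist());env.goto_joints(r[2].tolist());s=env.sense();print(s['t'],s['wrist_force'])
  np.save('C.npy',r[3])
  w,d=viewer.read_camera('wrist');np.savez('wl.npz',w=w,d=d,R=s['tcp_rot'],p=s['ee_pos'])
  a,_=viewer.read_camera('scene')
  save(np.hstack([w[:, 80:480],a[:,60:460]]),'look')
```

```text
0.06024489289947902 (np.float64(45.0), np.float64(0.0), 0.3, 2) [[0.142, 0.088, 0.076], [0.109, 0.109, 0.06]]
0.05505866150200141 (np.float64(45.0), np.float64(25.0), 0.3, 2) [[0.142, 0.113, 0.089], [0.104, 0.117, 0.055]]
0.04981561438703959 (np.float64(45.0), np.float64(0.0), 0.3, 3) [[0.116, 0.053, 0.061], [0.103, 0.115, 0.05]]
0.04870066475959321 (np.float64(55.0), np.float64(-25.0), 0.3, 2) [[0.113, 0.049, 0.057], [0.097, 0.066, 0.052]]
9.8083 [ 0.6811 -0.2619  1.1502]
```

```bash
ls pics
```

```text
arm.png
crop.png
look.png
scene.png
top.png
```

View pics/look.png

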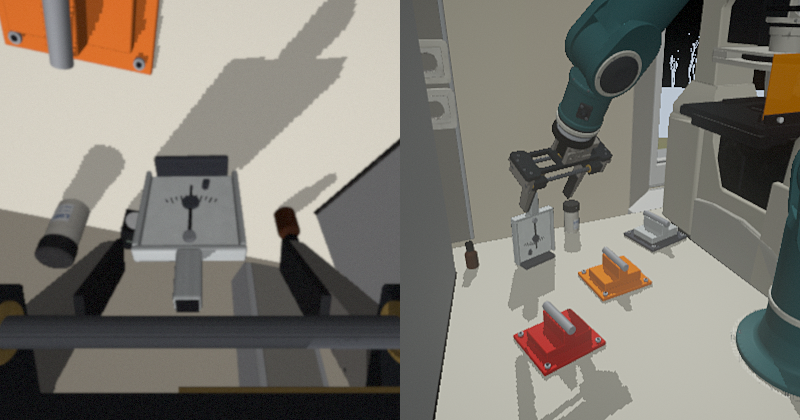

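Run:
```python
from fk import *
z=np.load('wl.npz');s={'tcp_rot':z['R'],'ee_pos':z['p']};w,d=z['w'],z['d']
for n in('index_tip','pointer_tip','gauge_grip','gauge_foot'):
  for r in tip_of('wrist',n)[:2]:print(n,r['score'],np.array(r['at']))
P=cloud('wrist',d,s)
g=np.array([.466,.3225,0])
# dial face: points between z .03-.11 near g
m=(d>0)&(np.hypot(P[...,0]-g[0],P[...,1]-g[1])<.06)&(P[...,2]>.03)&(P[...,2]<.11)
q=P[m]
best=min(((lambda r:(-(np.abs((q[:,:2]-r)@[0,0])<1).sum(),0))((0,0)),)) if 0 else None
rng=np.random.default_rng(1);bs=(0,)
for _ in range(400):
  a,b=q[rng.choice(len(q),2,replace=False),:2];v=b-a;L=np.linalg.norm(v)
  if L<.03:continue
  n=np.array([-v[1],v[0]])/L;k=abs((q[:,:2]-a)@n)<.0015
  if k.sum()>bs[0]:bs=(k.sum(),k)
I=q[bs[1]];u,_,vt=np.linalg.svd(I[:,:2]-I[:,:2].mean(0),full_matrices=False)
v=vt[0]*np.sign(vt[0,1]);yaw=np.arctan2(-v[0],v[1]);print('yaw',np.degrees(yaw),len(I),len(q))
Rz=Ro.from_euler('z',yaw).as_matrix();loc=(P-g)@Rz
fx=((I-g.reshape(1,3))@Rz)[:,0].mean();print('face x',fx)
k=(d>0)&(abs(loc[...,0])<.03)&(abs(loc[...,1])<.03)&(loc[...,2]>.13)&(loc[...,2]<.18);c=loc[k];print('post y',c[:,1].min(),c[:,1].max(),'x',c[:,0].min(),c[:,0].max(),'z',c[:,2].max())
k=(d>0)&(abs(loc[...,0])<.03)&(loc[...,2]>.06)&(loc[...,2]<.12)&(abs(loc[...,1])<.07);c=loc[k];print('plate y',np.percentile(c[:,1],[.5,99.5]))
# rectify: columns: from y=+50 (left) to -50; rows z 120..10 ; 5px/mm
S=5;W,H=500,560
src=[];dst=[]
for yy,zz in((.05,.12),(-.05,.12),(-.05,.008),(.05,.008)):
  src.append(proj('wrist',g+Rz@[fx,yy,zz],s));dst.append([(.05-yy)*1000*S,(.12-zz)*1000*S])
M=cv2.getPerspectiveTransform(np.float32(src),np.float32(dst));im=cv2.warpPerspective(w,M,(W,H),flags=cv2.INTER_CUBIC)
save(im,'rect');np.save('rect.npy',im)
```

```text
index_tip 0.44 [0.4561 0.3345 0.034 ]
pointer_tip 0.71 [0.4617 0.3212 0.0346]
pointer_tip 0.62 [ 0.5733  0.2004 -0.0016]
gauge_foot 0.91 [0.4664 0.3252 0.0011]
yaw 18.00979371409191 4726 6070
face x 0.0023997223930159036
post y -0.009088162187945828 0.01295533693594505 x -0.010680236582636258 0.011460797470758207 z 0.1703690249541273
plate y [-0.0471  0.0513]
```

View pics/rect.png

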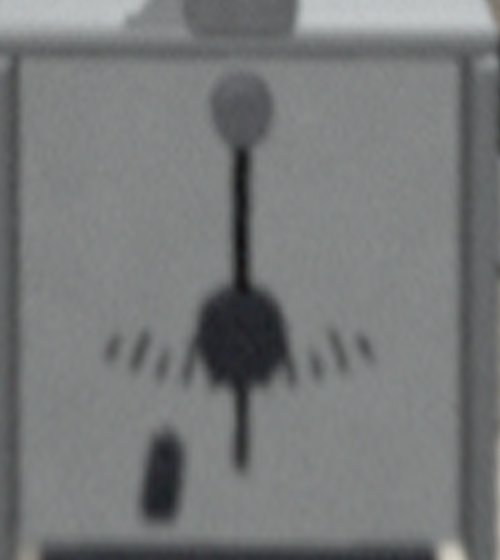

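Rectified dial: the pointer hangs vertically (pivot (241,105), tip (240,470)). The index tab's inner end is at about (167,428), so the index is about +0.21. The wrist photo shows the gripper body is 189 mm wide along its closing line. Upright on the rod it would hit the microscope, so I need to hold the post across x with the tool leaned towards +y. That means one intermediate set-down away from the wall. I check that plan numerically.

Run:
```python
from fk import *
im=np.load('rect.npy').astype(int);gr=im.sum(2)
for r in range(424,524,8):
  row=gr[r,120:215];bg=np.median(gr[r,90:130]);w=np.clip(bg-60-row,0,None);print(r,round((w*np.arange(120,215)).sum()/max(w.sum(),1),1),int(w.sum()),end=' | ')
for r in(160,200,240,280,440,460):
  row=gr[r,215:270];w=np.clip(gr[r,60]-60-row,0,None);print('ptr',r,(w*np.arange(215,270)).sum()/max(w.sum(),1),end=' ')
print()
P,t=obstree();g=np.array([.466,.3225,0]);yg=np.radians(17.8);rod=np.array([.4515,.017,.06]);yr=np.radians(14.5)
Sp=np.array([.455,.165,0])
k=(P[:,2]>.3)&(P[:,2]<.36)&(P[:,1]>-.06)
for x in(.34,.36,.38,.40,.41,.42,.43,.44):
  kk=k&(abs(P[:,0]-x)<.01); print('stage',x,P[kk,1].max() if kk.any() else None,end=' ')
print()
t=cKDTree(P[np.hypot(P[:,0]-g[0],P[:,1]-g[1])>.08])
for al in(.6,.7,.8):
  seed=np.array([-.9,.3,.4,2,.3,.9,-.5])
  for n,p,y,l,dz in(('re-hov',Sp,yr,0,.06),('re',Sp,yr,0,0),('up',rod+[0,.03,0],yr,0,.03),('rod',rod,yr,0,0),('lean',rod,yr,.21,0),('lean.3',rod,yr,.3,0)):
    f=foot(p,y,l) if p is not Sp else p; G=Rg(y,l);Rtool=Rt(Rg(y,l+al),'x')
    q,e1,e2=ik(f+[0,0,dz]+G@[0,0,.15]+Rtool@[0,0,.019],Rtool,seed);seed=q
    print(al,n,q,round(e1,4),signed(q,'y'),clear(q,t))
```

```text
424 0.0 0 | 432 166.5 797 | 440 165.3 3187 | 448 165.7 5280 | 456 165.4 6301 | 464 164.6 6336 | 472 163.5 6707 | 480 162.6 7097 | 488 161.6 7172 | 496 160.3 7502 | 504 159.4 7402 | 512 159.0 5485 | 520 159.1 2397 | ptr 160 241.52702290076337 ptr 200 240.7962364010585 ptr 240 240.43465989274625 ptr 280 241.12972531955398 ptr 440 241.18714011516315 ptr 460 240.62012195121952 
stage 0.34 0.5268849877747558 stage 0.36 0.5222265777111353 stage 0.38 0.5179311856983997 stage 0.4 0.5133449012201007 stage 0.41 0.5120345905570177 stage 0.42 0.5094792927452855 stage 0.43 0.5078705921645351 stage 0.44 0.50519523154043 
0.6 re-hov [-1.0759  0.3784  0.403   1.9858  0.4429  1.1134 -0.6867] 0.0 [0.1371 0.1186] [0.0996 0.0927 0.116 ]
0.6 re [-1.0621  0.477   0.3924  2.02    0.4368  0.9916 -0.7329] 0.0 [0.1371 0.1392] [0.0978 0.0925 0.1139]
0.6 up [-0.9789  0.2182  0.4747  2.1197  0.5557  1.064  -0.5861] 0.0 [0.0191 0.0285] [0.0779 0.0265 0.0604]
0.6 rod [-0.9372  0.2497  0.4953  2.1747  0.5846  0.9609 -0.5874] 0.0 [-0.0005  0.0274] [0.0498 0.0135 0.0398]
0.6 lean [-1.0802  0.373   0.4859  2.1579  0.6
[... 789 characters left out ...]
8] 0.0 [0.0609 0.0642] [0.1094 0.0808 0.0818]
0.8 re-hov [-1.1717  0.4805  0.4418  1.9615  0.5291  1.2086 -0.7914] 0.0 [0.152 0.117] [0.0705 0.0962 0.1154]
0.8 re [-1.1555  0.5823  0.4253  1.9844  0.5175  1.0999 -0.8454] 0.0 [0.152  0.1385] [0.0707 0.0965 0.1138]
0.8 up [-1.0933  0.3166  0.5143  2.1243  0.6649  1.1368 -0.7366] 0.0 [0.034 0.034] [0.0957 0.0408 0.067 ]
0.8 rod [-1.0537  0.3519  0.5303  2.1801  0.7001  1.0345 -0.7605] 0.0 [0.0144 0.034 ] [0.0707 0.0291 0.0384]
0.8 lean [-1.1703  0.5022  0.5216  2.1483  0.7336  1.1549 -0.9136] 0.0 [0.0489 0.0604] [0.1092 0.0689 0.0687]
0.8 lean.3 [-1.2091  0.5756  0.5164  2.1279  0.7356  1.2051 -0.9627] 0.0 [0.0674 0.0675] [0.1162 0.0884 0.0818]
```

```bash
cat > plan.py <<'E'
from fk import *
g=np.array([.4658,.3242,0]);yg=np.radians(17.9);rod=np.array([.4515,.017,.06]);yr=np.radians(14.5);Sp=np.array([.455,.165,0])
def pose(f,yaw,lean,al,gh): # TCP pose for gauge foot pos f, tool lean al relative to gauge, grasp height gh
    G=Rg(yaw,lean);R=Rt(Rg(yaw,lean+al),'x');return np.array(f)+G@[0,0,gh]+R@[0,0,.019],R
def st(m=''):
    s=env.sense();print(m,'t',round(s['t'],2),'p',np.array(s['ee_pos']),'F',np.array(s['wrist_force']),'w',round(s['gripper_width'],4),'gf',round(s['grasp_force'],1));return s
E
python3 - <<'E'
from plan import *
P,t=obstree();t2=cKDTree(P[np.hypot(P[:,0]-g[0],P[:,1]-g[1])>.08])
q0=np.array(env.sense()['joint_positions']);C=np.load('C.npy')
p,R=pose(g+[0,0,.09],yg,0,0,.145);H,e,_=ik(p,R,np.array([-.75,.32,.11,1.81,-.04,1.01,-.33]))
c=pclear([q0,C,H],t);print(e,H,c)
p1,_=pose(g,yg,0,0,.145);p2,R2=pose(Sp,yr,0,0,.145);h=np.array([0,0,.045])
assert c.min()>.025
env.goto_joints(C.tolist());env.goto_joints(H.tolist());st('hover')
env.movel(p1.tolist());st('down')
effector.grasp(30);st('grasp')
env.movel((p1+h).tolist());st('lift')
env.movel((p2+h).tolist(),R2.tolist(),rate=.2);print(clear(np.array(env.sense()['joint_positions']),t2))
env.movel(p2.tolist(),rate=.06);st('placed')
E
```

```text
1.3851829167821069e-09 [-0.7519  0.3252  0.1047  1.8141 -0.0396  1.0043 -0.319 ] [[0.109  0.1092 0.0597]
 [0.0806 0.056  0.0575]]
hover t 11.85 p [0.465  0.3239 0.2148] F [-1.3831 -0.1568 -0.5092] w 0.0918 gf 0.0
down t 12.6 p [0.4661 0.3249 0.1272] F [0.8693 0.3301 0.6582] w 0.0921 gf 0.0
grasp t 13.66 p [0.4659 0.3242 0.1259] F [-0.4011  0.6243 -1.0411] w 0.0216 gf 30.0
lift t 14.11 p [0.4653 0.3239 0.1705] F [-0.8185 -0.8852 -4.6896] w 0.0217 gf 30.0
[0.0842 0.0799 0.1168]
placed t 15.96 p [0.4544 0.1647 0.1259] F [-3.4909 -0.8772  0.3151] w 0.0223 gf 30.0
```

Run:
```python
from plan import *
P,t=obstree()
effector.release();st('rel')
p2,_=pose(Sp,yr,0,0,.145);env.movel((p2+[0,0,.075]).tolist(),rate=.25)
q=np.array(env.sense()['joint_positions'])
s=env.sense()
al=.8;p,R=pose(Sp,yr,0,al,.15);H,e,_=ik(p-R[:,2]*.075,R,np.array([-1.17,.48,.44,1.96,.53,1.2,-.79]));Q,e2,_=ik(p,R,H)
t2=cKDTree(P[np.hypot(P[:,0]-g[0],P[:,1]-g[1])>.08])
print(e,e2,pclear([q,H,Q],t2))
env.goto_joints(H.tolist());s=st('hov')
w,d=viewer.read_camera('wrist');np.savez('w2.npz',w=w,d=d,R=s['tcp_rot'],p=s['ee_pos'])
for n in('rod_top','gauge_grip','gauge_foot'):
  for r in tip_of('wrist',n)[:2]:print(n,r['score'],np.array(r['at']))
X=cloud('wrist',d,s);L=(X-rod)@Ro.from_euler('z',yr).as_matrix()
m=(d>0)&(abs(L[...,1])<.02)&(abs(L[...,0])<.06)&(L[...,2]>-.012)&(L[...,2]<.01);r=X[m]
rc=cv2.minAreaRect(r[:,:2].astype(np.float32)*1000);print('rod',len(r),rc,'ztop',np.percentile(r[:,2],[50,95,99]))
# circle fit in cross-section: slope & centre
l=L[m];print('local y centre near/far',[ (np.percentile(l[abs(l[:,0]-x)<.01,1],[2,98]),np.percentile(l[abs(l[:,0]-x)<.01,2],97)) for x in(-.03,-.015,0,.015,.03) if (abs(l[:,0]-x)<.01).sum()>5],'x',l[:,0].min(),l[:,0].max())
L2=(X-Sp)@Ro.from_euler('z',yr).as_matrix();k=(d>0)&(abs(L2[...,0])<.03)&(abs(L2[...,1])<.03)&(L2[...,2]>.135)&(L2[...,2]<.18);c=L2[k];print('post',len(c),c.min(0),c.max(0))
save(w,'w2')
```

```text
rel t 17.07 p [0.455 0.165 0.126] F [-0.0206  0.0431 -1.0299] w 0.0918 gf 0.0
1.3256516324778593e-08 2.396244626621604e-08 [[0.0223 0.0797 0.1168]
 [0.0223 0.0965 0.1138]]
hov t 18.3 p [0.4447 0.2024 0.1884] F [ 1.2652 -0.7409 -0.464 ] w 0.092 gf 0.0
rod_top 0.56 [0.451  0.0161 0.0548]
rod_top 0.55 [0.3223 0.1943 0.0626]
gauge_grip 0.96 [0.4548 0.1685 0.1435]
gauge_foot 0.6 [0.4535 0.1631 0.0007]
rod 631 ((440.202392578125, 18.603328704833984), (59.806156158447266, 17.395145416259766), 11.956751823425293) ztop [0.0561 0.0608 0.0614]
local y centre near/far [(array([0.0001, 0.0122]), np.float64(0.0010555498285976085)), (array([-0.0032,  0.0123]), np.float64(0.0009644530620484188)), (array([-0.0026,  0.0117]), np.float64(0.0009279238901827562)), (array([-0.0021,  0.0116]), np.float64(0.0013512528852853214))] x -0.040442637282495156 0.01938684386811045
post 1529 [-0.0117 -0.0092  0.135 ] [0.0103 0.013  0.1701]
```

View pics/w2.png

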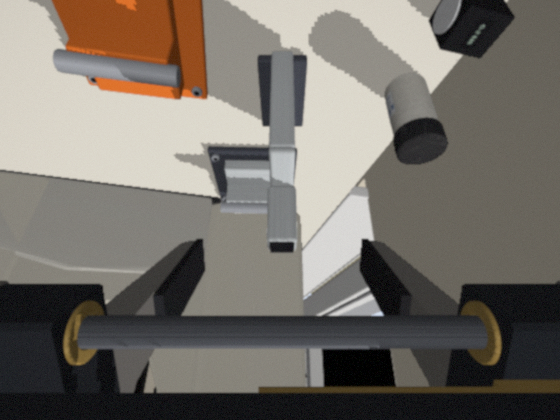

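Run:
```python
from plan import *
z=np.load('w2.npz');s={'tcp_rot':z['R'],'ee_pos':z['p']};d=z['d'];X=cloud('wrist',d,s)
e=cv2.dilate(d,np.ones((3,3)))-cv2.erode(d,np.ones((3,3)))
Z=Ro.from_euler('z',yr).as_matrix();K,Rc,eye=cam_pose('wrist',s);print('eye',eye,'local',(eye-rod)@Z)
def fit(X,d,e,tag):
  L=(X-rod)@Z;m=(d>0)&(e<.02)&(abs(L[...,1])<.015)&(abs(L[...,0])<.036)&(L[...,2]>-.007)&(L[...,2]<.006);l=L[m]
  if len(l)<20: print(tag,len(l));return
  r=least_squares(lambda a:np.hypot(l[:,1]-a[0]-a[1]*l[:,0],l[:,2]-a[2])-.008,[0,0,-.008],loss='soft_l1',f_scale=.001)
  print(tag,len(l),'y off',r.x[0],'yaw',np.degrees(yr+np.arctan(r.x[1])),'ztop',r.x[2]+.068,'rms',np.sqrt(np.mean(r.fun**2)))
fit(X,d,e,'wrist')
P=np.load('obs.npy');fit(P,np.ones(len(P)),np.zeros(len(P)),'both fixed')
# post sides from wrist, top-face only: centre of the post's top face
L2=(X-Sp)@Z;k=(d>0)&(abs(L2[...,0])<.02)&(abs(L2[...,1])<.03)&(L2[...,2]>.1665)&(L2[...,2]<.175);c=L2[k];print('top face',len(c),np.percentile(c,[1,50,99],axis=0))
a,dd=viewer.read_camera('top');b,db=viewer.read_camera('scene')
for n,D_ in(('top',dd),('scene',db)):
  Y=cloud(n,D_);L2=(Y-Sp)@Z;k=(D_>0)&(abs(L2[...,0])<.03)&(abs(L2[...,1])<.03)&(L2[...,2]>.14)&(L2[...,2]<.18);c=L2[k]
  E_=cv2.dilate(D_,np.ones((3,3)))-cv2.erode(D_,np.ones((3,3)));fit(Y,D_,E_,n)
  if len(c):print(n,'post',len(c),c.min(0),c.max(0))
```

```text
eye [0.402  0.3713 0.2554] local [0.0408 0.3554 0.1954]
wrist 347 y off -4.000403942648523e-05 yaw 12.937422305748399 ztop 0.06088685874162826 rms 0.0007066364979616441
both fixed 262 y off -0.0018069263352549036 yaw 13.093062867812405 ztop 0.061086066850739376 rms 0.0018108546490167201
top face 374 [[-0.0107 -0.0084  0.1666]
 [-0.0008  0.0048  0.1693]
 [ 0.0092  0.0115  0.17  ]]
top 186 y off -0.0017133188273171247 yaw 12.530352684385354 ztop 0.06105694860880067 rms 0.0019171264632211861
top post 134 [-0.0138 -0.012   0.1401] [0.009  0.0096 0.1726]
scene 94 y off -0.0018686490816806878 yaw 11.494093911084228 ztop 0.061384810515324295 rms 0.001317812206157593
scene post 142 [-0.0139 -0.0112  0.1401] [0.0106 0.0111 0.1703]
```

```bash
sed -i 's/^def pose/rod=np.array([.4517,.0155,.06]);yro=np.radians(13.3)\n&/' plan.py
python3 - <<'E'
from plan import *
P,t=obstree();t=cKDTree(P[np.hypot(P[:,0]-g[0],P[:,1]-g[1])>.08])
al=.8;p,R=pose(Sp,yr,0,al,.15)
env.movel(p.tolist(),rate=.12);st('at')
effector.grasp(45);st('grasp')
env.movel((p+[0,0,.09]).tolist(),rate=.15);s=st('lift')
p3,R3=pose(rod+[0,0,.03],yro,0,al,.15)
env.movel(p3.tolist(),R3.tolist(),rate=.15)
p4,_=pose(rod+[0,0,.006],yro,0,al,.15);env.movel(p4.tolist(),rate=.06);env.pause(.3)
F0=[];
for _ in range(4): F0.append(env.sense()['wrist_force']);env.pause(.05)
F0=np.mean(F0,0);np.save('F0.npy',F0);s=st('above');print('F0',F0,'m',s['moment'])
q=np.array(s['joint_positions']);print(q,clear(q,t),signed(q,'y'))
a,_=viewer.read_camera('scene');save(cv2.resize(a[150:270,230:390],None,fx=5,fy=5,interpolation=cv2.INTER_CUBIC),'ab')
E
```

```text
at t 19.38 p [0.4587 0.1525 0.1369] F [-1.145  -0.2041  0.1476] w 0.0921 gf 0.0
grasp t 20.43 p [0.4583 0.1518 0.1367] F [-0.9495 -0.0943 -0.4129] w 0.0214 gf 45.0
lift t 21.18 p [0.4579 0.1517 0.226 ] F [-0.6147 -0.6598 -4.6049] w 0.0215 gf 45.0
above t 23.38 p [0.4549 0.0023 0.2028] F [ 0.3554  0.074  -4.3653] w 0.0215 gf 45.0
F0 [ 0.5234  0.3016 -4.5325] m [ 1.2961  0.2101 -0.0288]
[-1.0552  0.3469  0.5402  2.1682  0.6861  1.0542 -0.7519] [0.0693 0.0257 0.038 ] [0.009  0.0302]
```

View pics/ab.png

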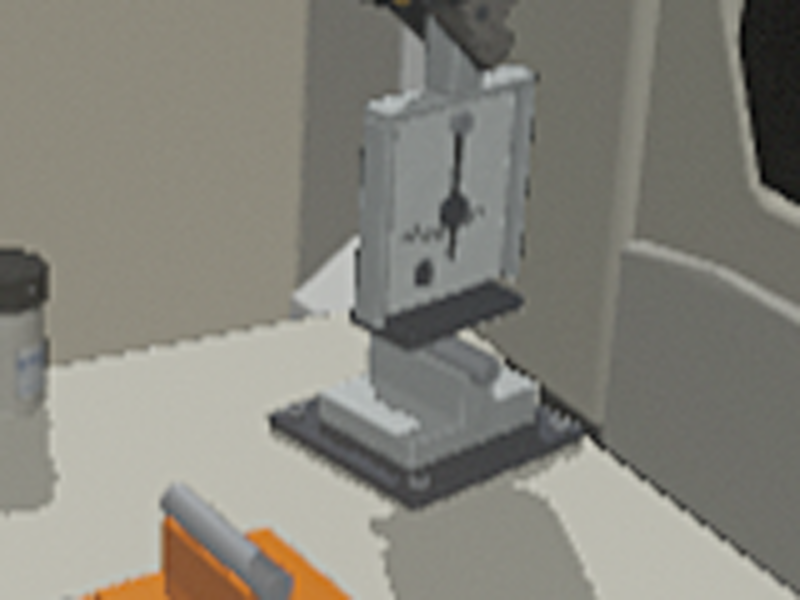

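The gauge hangs upright above the rod: post (450,50), foot (435,315), rod (460,350), tab (423,272). Next: check its centring with depth, lower to contact, press gently.

Run:
```python
from plan import *
al=.8;F0=np.load('F0.npy');Z=Ro.from_euler('z',yro).as_matrix()
for n in('scene','top'):
  a,d=viewer.read_camera(n);X=cloud(n,d);L=(X-rod)@Z
  k=(d>0)&(abs(L[...,0])<.03)&(abs(L[...,1])<.08)&(L[...,2]>.03)&(L[...,2]<.118);c=L[k]
  if len(c)>50:
    f=c[(abs(c[:,0])<.012)];u,_,v=np.linalg.svd((f-f.mean(0))[:,:2],full_matrices=False);print(n,'plate y',np.percentile(c[:,1],[.5,99.5]),'yaw vs',np.degrees(np.arctan2(-v[0,0],v[0,1])))
  k=(d>0)&(abs(L[...,0])<.045)&(abs(L[...,1])<.06)&(L[...,2]>.005)&(L[...,2]<.02);c=L[k]
  if len(c)>20:print(n,'foot',len(c),c.min(0),c.max(0))
h=.005
while h>-.006:
  p,R=pose(rod+[0,0,h],yro,0,al,.15);env.movel(p.tolist(),R.tolist(),rate=.02);env.pause(.1)
  F=np.mean([env.sense()['wrist_force'] for _ in range(3)],0)-F0;print(round(h,4),F)
  if F[2]>4:break
  h-=.001 if h<.0035 else .0015
np.save('h.npy',h);s=st('contact');print(s['moment'])
```

```text
scene plate y [-0.0775  0.0504] yaw vs 0.2338600308273101
scene foot 243 [-0.025  -0.0479  0.0086] [0.02   0.0458 0.0199]
top plate y [-0.0798  0.0462] yaw vs 4.521641650986158
top foot 171 [-0.0234 -0.0406  0.0063] [0.0003 0.0385 0.0199]
0.005 [-0.3757 -0.492  -0.0982]
0.0035 [-1.5519 -0.4758  1.3911]
0.002 [-0.8202 -0.1902  0.209 ]
0.001 [-0.8964 -0.334   0.3116]
0.0 [-0.5492 -0.189   0.8062]
-0.001 [-2.4926  1.6164 10.1603]
contact t 25.63 p [0.4551 0.0021 0.1966] F [-1.9692  1.918   5.6278] w 0.0215 gf 45.0
[ 0.2901  0.4489 -0.2912]
```

```bash
cat >> plan.py <<'E'
def lean_to(th,h,al=.8,rate=.03,wait=.12):
    p,R=pose(foot(rod,yro,th)+Rg(yro,th)@[0,0,h],yro,th,al,.15)
    env.movel(p.tolist(),R.tolist(),rate=rate);env.pause(wait)
    F=np.mean([env.sense()['wrist_force'] for _ in range(3)],0)-np.load('F0.npy')
    return (F@Rg(yro,th)) # gauge axes: [along rod, along foot, normal]
E
python3 - <<'E'
from plan import *
h=-.0006;F=lean_to(0,h,wait=.5);print(0,h,F)
for th in np.arange(.03,.2101,.03):
  F=lean_to(th,h);
  n=0
  while not 3<F[2]<10 and n<3: h+= .0003 if F[2]>10 else -.0003;F=lean_to(th,h);n+=1
  print(round(th,3),round(h,4),F)
np.save('h.npy',h);env.pause(1.5);s=st('leaned');F=lean_to(.21,h);print(F)
a,d=viewer.read_camera('scene');np.savez('sl.npz',a=a,d=d)
for n in('index_tip','pointer_tip','gauge_foot','gauge_grip'):
  for r in tip_of('scene',n)[:1]:print(n,r['score'],np.array(r['at']))
save(cv2.resize(a[150:270,230:390],None,fx=5,fy=5,interpolation=cv2.INTER_CUBIC),'lean')
E
```

```text
0 -0.0006 [-1.4548  0.9727  9.7518]
0.03 -0.0003 [-0.5888 -3.6063  7.7368]
0.06 -0.0003 [-0.3832 -2.3977  8.2633]
0.09 0.0 [-0.4503 -2.819   4.7553]
0.12 0.0 [-1.5959 -1.8388  5.6081]
0.15 0.0 [-0.529  -0.2334  4.2866]
0.18 0.0 [-0.8124 -1.1475  3.743 ]
0.21 0.0 [-0.9269 -1.3155  3.4409]
leaned t 31.45 p [0.4482 0.0303 0.1967] F [ 0.6368  0.2009 -2.5619] w 0.0216 gf 45.0
[ 0.821  -0.0429  1.4946]
index_tip 0.52 [ 0.5728  0.1964 -0.0009]
pointer_tip 0.5 [0.4394 0.0375 0.0937]
gauge_foot 0.83 [0.4477 0.0186 0.0587]
gauge_grip 0.84 [0.4444 0.0461 0.2038]
```

View pics/lean.png

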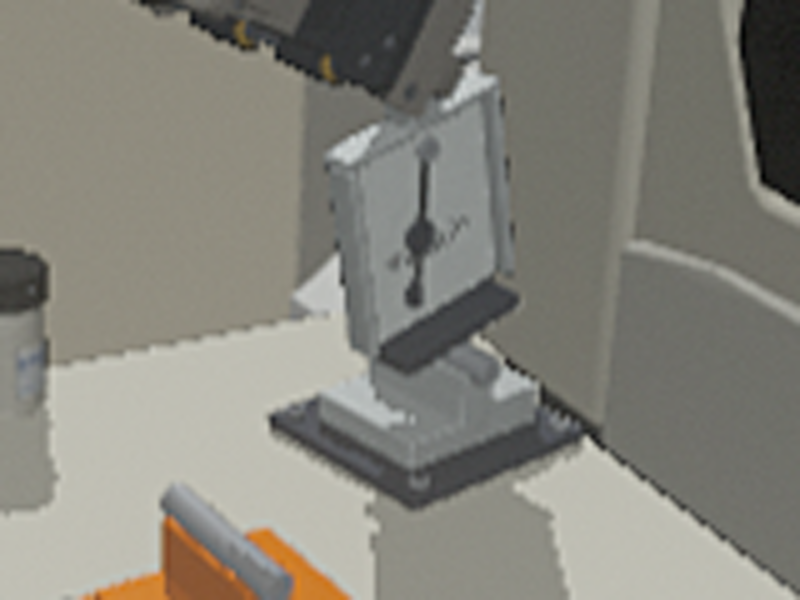

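The pointer tip (416,283) is on the tab (414,295). I check the angle quantitatively and firm up the press.

Run:
```python
from plan import *
h=float(np.load('h.npy'));F=lean_to(.213,h-.0003,wait=.2);print(F);h-=.0003
if F[2]<3: h-=.0003;F=lean_to(.213,h,wait=.2);print(h,F)
np.save('h.npy',h);env.pause(1.2);s=st('');print('tool lean',np.arccos(s['tcp_rot'][2][2]*-1)-.8)
acc=np.mean([viewer.read_camera('scene')[0].astype(float) for _ in range(8)],0).astype(np.uint8)
ab=np.zeros_like(acc);ab[150:270,230:390]=cv2.cvtColor(cv2.resize(cv2.imread('pics/ab.png'),(160,120),interpolation=cv2.INTER_AREA),cv2.COLOR_BGR2RGB)
S=5;W,H=500,560;out=[]
for nm,im,f,th in(('up',ab,rod+[0,0,.006],0),('lean',acc,foot(rod,yro,.213),.213)):
  G=Rg(yro,th);src=[];dst=[]
  for yy,zz in((.05,.12),(-.05,.12),(-.05,.008),(.05,.008)):
    src.append(proj('scene',f+G@[-.003,yy,zz]));dst.append([(.05-yy)*5000,(.12-zz)*5000])
  r=cv2.warpPerspective(im,cv2.getPerspectiveTransform(np.float32(src),np.float32(dst)),(W,H),flags=cv2.INTER_CUBIC);out.append(r)
  gr=r.astype(int).sum(2)
  print(nm,'dark per row:',end=' ')
  for row in list(range(130,300,30))+list(range(300,520,15)):
    w=gr[row,100:360];bg=np.median(w);k=np.clip(bg-90-w,0,None);print(row,round((k*np.arange(100,360)).sum()/max(k.sum(),1),1),int(k.sum()),end=' | ')
  print()
save(cv2.resize(np.hstack(out),None,fx=.8,fy=.8,interpolation=cv2.INTER_AREA),'cmp')
```

```text
[-1.1439  0.2903  4.9804]
 t 33.72 p [0.4482 0.0306 0.1966] F [-1.4421  1.73    4.1061] w 0.0219 gf 45.0
tool lean 0.21331827838986506
up dark per row: 130 272.7 4022 | 160 273.4 3788 | 190 274.4 2514 | 220 274.7 2856 | 250 271.1 2731 | 280 268.8 9558 | 300 273.3 12850 | 315 272.3 9058 | 330 273.9 4808 | 345 273.7 1676 | 360 275.4 1692 | 375 275.8 2153 | 390 276.4 2426 | 405 275.4 2225 | 420 228.3 3656 | 435 188.6 7055 | 450 182.5 7778 | 465 182.1 7790 | 480 188.4 3485 | 495 0.0 0 | 510 0.0 0 | 
lean dark per row: 130 259.8 3788 | 160 254.8 4202 | 190 250.6 4254 | 220 244.8 3998 | 250 235.9 3242 | 280 219.2 10013 | 300 221.5 12289 | 315 221.5 9358 | 330 225.1 5048 | 345 217.8 2068 | 360 208.6 1525 | 375 208.3 2861 | 390 206.6 2977 | 405 204.2 2914 | 420 193.3 3822 | 435 185.0 6667 | 450 183.2 8031 | 465 182.6 7537 | 480 188.1 5266 | 495 192.4 1350 | 510 0.0 0 |
```

View pics/cmp.png

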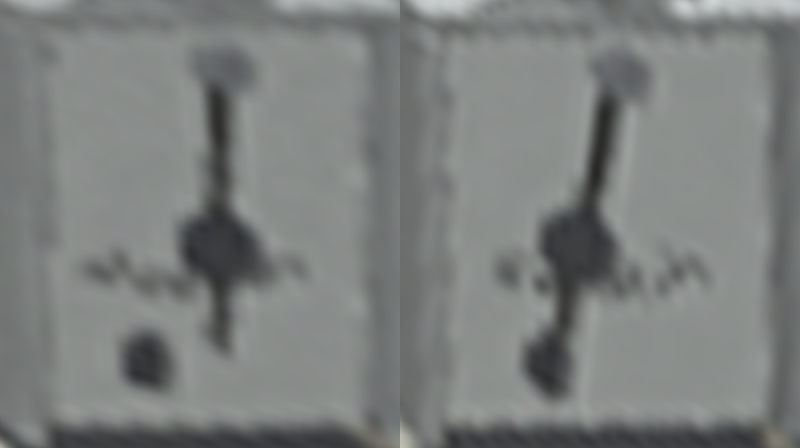

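Compared with the upright picture, the pointer line has turned by 0.212 rad in the dial frame (columns 260→204). That agrees with the arm's 0.213 and the index at about 0.214, and the tip lies on the tab (right panel, (550,350)). Final force check, then hand in.

Run:
```python
from plan import *
F0=np.load('F0.npy');G=Rg(yro,.213);f=[]
for _ in range(12): f.append((np.array(env.sense()['wrist_force'])-F0)@G);env.pause(.08)
f=np.array(f);print(f.mean(0),f.std(0),st()['t'])
if 3<f.mean(0)[2]<12: print(workorder.finish_job())
```

```text
t 35.12 p [0.4482 0.0306 0.1966] F [-0.8736  1.8984  5.3141] w 0.0218 gf 45.0
[-1.0732 -0.051   9.8605] [0.4504 0.5516 0.4068] 35.1167
the job is handed in; nothing more can be done
None
```

The job is handed in at 35 s of the 51 s allowed: the gauge is held leaning 0.213 rad on the rod, pressed with about 10 N, its pointer on the index tab (tab measured at about 0.214 rad). On the way I set the gauge down once on the bench to re-grip it with the tool leaned, because the gripper held straight down would have hit the microscope at the rod.

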